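Slide the tin of the right size into the packing nest

ROBOT

A 7-joint arm with a two-finger parallel gripper is mounted at the origin on the work surface. World frame = base frame: x ahead of the robot, y to its left, z up, the work surface at z = 0. Lengths are in m, angles in rad, forces in N, time in s.
With the tool pointing down it reaches from about 0.425 to 0.875 m from the base axis. Payload 9.9 kg.
Tool frame: the origin (TCP) lies where the fingers leave the gripper's body, on its centre line; the fingertips stand 73 mm ahead of it and the grasp point (between the pads) lies 54 mm ahead of it (manip.hold_point_z is the distance from the TCP to the grasp point, in m); z points along the fingers, y is the line along which they close (so a half turn about z gives the same grasp; the last joint's range is limited). The gripper opens to 85 mm and grips with 20 to 120 N. Pads are 22 mm wide; open, the fingers measure 114 mm over their backs; the gripper's body (76 mm by 85 mm) begins 54 mm behind the grasp point. The pads swing forward as they close: fully open they stand 13 mm farther back than shut.
Start: joints at [-1.215, 0.576, 0.025, 1.437, -0.015, 1.129, -0.057], TCP at [0.287, 0.611, 0.304] pointing down, gripper open.
Joint ranges: [-2.76, 2.76], [-0.34, 2.15], [-1.52, 1.57], [0.19, 2.46], [-1.09, 4.23], [0.17, 1.99], [-2.82, 2.82]. Speed limits (rad/s): [2.22, 2.22, 3.01, 3.01, 3.14, 3.14, 3.14].

INTERFACE

Orientations are given as a unit quaternion [w, x, y, z].
In Python, from station import manip gives the robot as it stands.
- The arm moves only by the shell command python3 -m inch 'ROWS' [FORCE]. ROWS is a JSON object of lists of equal length, an entry for each row: "linear": the shift along the tool's x, y, z in m, a list of three; "dr": the turn, a rotation vector about the tool's x, y, z in degrees, a list of three; "gripper": the opening, from 0 (shut) to 1 (fully open). A call has 1 to 5 rows; each row is the pose to reach, as a shift and turn from the pose commanded when the call began, along the tool's axes at that moment; what a row does not reach only later rows make up. A row lasts 1/8 s, in which the tool goes at most 62.5 mm and 10.7 degrees, less where a joint would pass 70% of its speed; a pose out of reach is approached as far as the arm can. A call with a gripper value outside its range is refused whole. The fingers move at their own pace and stop on an object; FORCE is the grip in N (left out, the last holds). Time passes only in rows, so rows that repeat a pose let the fingers close. It gives the time, the measured TCP pose, the force, the opening and the grip force at its end, in the units of the state.
- manip.observe(): the state, without advancing time (a new reading comes with each control period).
- manip.grab_frame(name): name is "side" or "top" or "wrist"; returns the picture (384x512x3 uint8, red, green, blue); there is no depth.
- manip.camera_info(name): a dict with "fx", "fy", "cx", "cy" (pixels), "extrinsics" (4x4, takes a point from camera to world coordinates). Camera axes: x right, y up, looking along -z (the intrinsics and any distortion apply to the point x, -y, -z); pixel columns grow to the right and rows downward; lengths in m; the calibration is good to about 2 mm. A picture is of the moment at which its call begins: read the wrist's pose just before it. camera_info takes no time and is no camera call; for the wrist camera it gives the pose at the moment of the call.
- manip.job_done(): hands the job in; it is judged then, once.
The state is a dict: "t": time; "joints": joint angles; "qd": joint speeds; "joint_torque": joint torques, N m; "position": TCP position; "ee_rot": TCP orientation; "force": force on the tool from outside, world axes, zero at the start; "moment": the same for the moment, N m; "gripper_width": opening from 0.0 (shut) to 1.0 (fully open); "grip_force": force on a finger pad.
Only numpy, scipy, OpenCV 4.12 (cv2) and the standard library are available. Lean on these libraries where they do the work, as an engineer would, in place of code of your own. Each camera call takes 0.05 s, during which the arm holds its last target. There are 200 camera calls.

TASK

One blue U-shaped packing nest is set up on the bench in front of the robot (the other two, on the grey mat at the robot's left, are spares). Find the tin whose size fits that nest and slide it along the bench, upright, into the nest until it is fully home against the back wall. The other tins may be slid aside but must stay standing on the bench and never go into a nest; leave the spray bottle, bowl, jar and scissors where they are.

Things in the scene. Friction and masses are not known exactly. Their poses are not given: they have to be found in the camera images.
- tin_76: Round closed storage tin, aluminium with a green lid and a white disc on it, 76 mm in diameter, 50 mm high, standing on the bench, loose; to be slid, not gripped; sides plain and upright. Origin: centre of its underside, z up. The four tins look alike but for their diameter.
- tin_88: Round closed storage tin, aluminium with a green lid and a white disc on it, 88 mm in diameter, 50 mm high, standing on the bench, loose; to be slid, not gripped; sides plain and upright. Origin: centre of its underside, z up. The four tins look alike but for their diameter.
- tin_100: Round closed storage tin, aluminium with a green lid and a white disc on it, 100 mm in diameter, 50 mm high, standing on the bench, loose; to be slid, not gripped; sides plain and upright. Origin: centre of its underside, z up. The four tins look alike but for their diameter.
- tin_112: Round closed storage tin, aluminium with a green lid and a white disc on it, 112 mm in diameter, 50 mm high, standing on the bench, loose; to be slid, not gripped; sides plain and upright. Origin: centre of its underside, z up. The four tins look alike but for their diameter.
- nest_88: Blue U-shaped nest for the 88 mm tin, fixed; the nest in use is the one with y below 0.42 m. No floor; side walls 94 mm apart inside, walls 12 mm thick, 30 mm high. Origin: on the bench, centre of a tin that is home. Mouth opens to own -y; back wall's inner face at y = +44 mm; side walls end at y = -30 mm, then flare out 35 degrees for 25 mm. A larger tin cannot enter, a smaller one is loose.
- nest_100: Blue U-shaped nest for the 100 mm tin, fixed; the nest in use is the one with y below 0.42 m. No floor; side walls 106 mm apart inside, walls 12 mm thick, 30 mm high. Origin: on the bench, centre of a tin that is home. Mouth opens to own -y; back wall's inner face at y = +50 mm; side walls end at y = -30 mm, then flare out 35 degrees for 25 mm. A larger tin cannot enter, a smaller one is loose.
- nest_112: Blue U-shaped nest for the 112 mm tin, fixed; the nest in use is the one with y below 0.42 m. No floor; side walls 118 mm apart inside, walls 12 mm thick, 30 mm high. Origin: on the bench, centre of a tin that is home. Mouth opens to own -y; back wall's inner face at y = +56 mm; side walls end at y = -30 mm, then flare out 35 degrees for 25 mm. A larger tin cannot enter, a smaller one is loose.
- spray_bottle: White spray bottle with green trigger head, 68 mm diameter, 180 mm high, its head reaching 55 mm out to its own -y; loose, standing. Origin: centre of its underside. Bystander.
- bowl: Small steel bowl, 110 mm across the rim, 45 mm high, loose. Origin: centre of its underside. Bystander.
- jar: Amber glass jar with black cap, 56 mm diameter, 75 mm high, loose. Origin: centre of its underside. Bystander.
- scissors: Trimming scissors with orange handles lying flat, 205 mm long (along own x, blades to +x, from -100 to +105 mm), up to 96 mm wide at the handles, 12 mm high, loose. Origin: on the bench, under the pivot. Bystander.
There are look-alikes about, which are no part of the job. What is shaped like the tin_76 but purple is not meant.

How it is judged:
At the end, for the whole second after the job is handed in: The tin matching the set-up nest stands within 6 mm of home along and across it; all tins upright (3 degrees) and still on the bench, the other three over 45 mm (centres) from every nest's origin; spray bottle, bowl, jar and scissors moved under 30 mm, not tipped (((world y of nest_88 below 0.42 m and y of tin_88 in the frame of nest_88 between -0.006 and 0.006 m and x of tin_88 in the frame of nest_88 between -0.006 and 0.006 m) or (world y of nest_100 below 0.42 m and y of tin_100 in the frame of nest_100 between -0.006 and 0.006 m and x of tin_100 in the frame of nest_100 between -0.006 and 0.006 m) or (world y of nest_112 below 0.42 m and y of tin_112 in the frame of nest_112 between -0.006 and 0.006 m and x of tin_112 in the frame of nest_112 between -0.006 and 0.006 m)) and horizontal distance between each of tin_76, tin_100, tin_112 and nest_88 above 0.045 m and horizontal distance between each of tin_76, tin_88, tin_112 and nest_100 above 0.045 m and horizontal distance between each of tin_76, tin_88, tin_100 and nest_112 above 0.045 m and height (world z) of tin_76 between -0.005 and 0.005 m and angle between each of tin_76, tin_88, tin_100, tin_112's own z axis and vertical below 0.06 rad and linear speed of each of tin_76, tin_88, tin_100, tin_112 below 0.01 m/s and height (world z) of tin_88 between -0.005 and 0.005 m and height (world z) of tin_100 between -0.005 and 0.005 m and height (world z) of tin_112 between -0.005 and 0.005 m and distance of each of spray_bottle, bowl, jar, scissors from where it was at the start of the episode below 0.03 m and angle between each of spray_bottle, bowl, jar, scissors's own z axis and vertical below 0.3 rad); the robot touches nothing.
It fails at once if a tin of the wrong size is put into a nest (horizontal distance between any of tin_76, tin_100, tin_112 and nest_88 below 0.045 m or horizontal distance between any of tin_76, tin_88, tin_112 and nest_100 below 0.045 m or horizontal distance between any of tin_76, tin_88, tin_100 and nest_112 below 0.045 m).
It fails at once if a tin is tipped, lifted off the bench or dropped from it (angle between any of tin_76, tin_88, tin_100, tin_112's own z axis and vertical above 0.3 rad or height (world z) of any of tin_76, tin_88, tin_100, tin_112 above 0.02 m or height (world z) of any of tin_76, tin_88, tin_100, tin_112 below -0.02 m).
It fails at once if the spray bottle, bowl, jar or scissors are moved by more than 30 mm or tipped (distance of any of spray_bottle, bowl, jar, scissors from where it was at the start of the episode above 0.03 m or angle between any of spray_bottle, bowl, jar, scissors's own z axis and vertical above 0.3 rad).
It also fails if it takes over 64 s, if anything falls off the work surface, if the arm or the gripper's body presses on something with over 40 N, if the wrist force passes 120 N, or if a joint passes its speed limit or range.

## Working session

There is one attempt and no reset: what is moved stays moved. The work goes in short steps, Python scripts to look and compute and a shell command to move; the robot and the scene stay as the last step left them, time stands still between calls to the robot, and variables do not carry over. Pictures are saved under pics/ and viewed, at most 10 in all, crops included, and the job is handed in when it is done.

```bash
mkdir -p pics
python3 - <<'E'
from station import manip
import cv2,numpy as np
for n in("top","side"):
    im=manip.grab_frame(n); cv2.imwrite(f"pics/{n}0.png",im[...,::-1]); c=manip.camera_info(n); print(n,{k:np.round(v,4).tolist() if not isinstance(v,str) else v for k,v in c.items()})
s=manip.observe();print(s["t"],s["position"],s["ee_rot"])
E
```

```text
top {'fx': 403.2112, 'fy': 403.2112, 'cx': 252.1376, 'cy': 191.3103, 'extrinsics': [[0.0112, 0.9866, -0.1626, 0.3066], [-0.9999, 0.011, -0.002, 0.026], [-0.0001, 0.1626, 0.9867, 1.6242], [0.0, 0.0, 0.0, 1.0]]}
side {'fx': 385.4077, 'fy': 385.4077, 'cx': 261.6189, 'cy': 188.6898, 'extrinsics': [[0.7065, 0.4124, -0.5751, -0.2337], [-0.7074, 0.3887, -0.5903, -0.8014], [-0.0199, 0.8239, 0.5664, 0.835], [0.0, 0.0, 0.0, 1.0]]}
0.1 [0.28727273 0.61049751 0.30312724] [-1.27481751e-04  2.18147701e-01  9.75915480e-01 -7.35384912e-04]
```

View pics/top0.png

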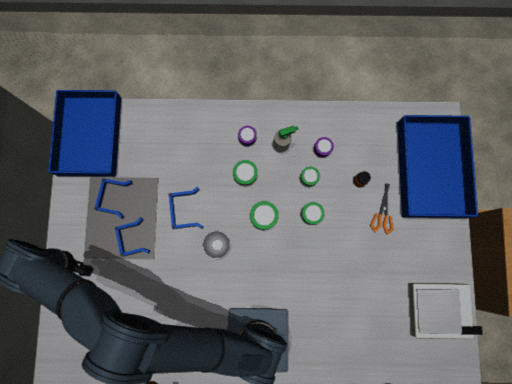

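View pics/side0.png

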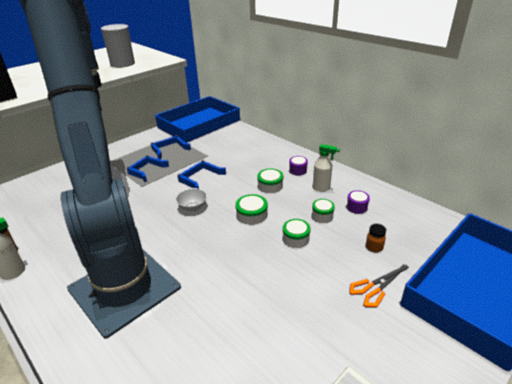

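The top view shows the nest in use at about (185,209) with its mouth to the right (-y). The green tins are at (245,172), (264,215), (310,176) and (313,213). The bowl is at (216,244), the spray bottle at (283,140), and purple decoys at (247,135) and (323,147). I'll measure these next.

```bash
cat > h.py <<'E'
from station import manip
import cv2,numpy as np
def ray(n,px,z,c=None):
    c=c or manip.camera_info(n); E=np.array(c["extrinsics"]); px=np.atleast_2d(px).astype(float)
    d=np.c_[(px[:,0]-c["cx"])/c["fx"],-(px[:,1]-c["cy"])/c["fy"],-np.ones(len(px))]@E[:3,:3].T
    return (E[:3,3]+d*((z-E[2,3])/d[:,2:]))[:,:2]
def mask(im,lo,hi): return cv2.inRange(cv2.cvtColor(im,cv2.COLOR_RGB2HSV),lo,hi)
def tins(n,im):
    m=mask(im,(45,90,60),(80,255,255)); out=[]
    for k in cv2.findContours(m,cv2.RETR_EXTERNAL,cv2.CHAIN_APPROX_NONE)[0]:
        if cv2.contourArea(k)<120: continue
        h=cv2.convexHull(k)[:,0]; w=ray(n,h,.05).astype(np.float32)
        e=cv2.fitEllipse(w*1000); out.append((np.round(e[0],1).tolist(),np.round(e[1],1).tolist(),round(2000*np.sqrt(cv2.contourArea(w)/np.pi),1)))
    return out
E
python3 - <<'E'
from h import *
for n in("top","side"):
    im=manip.grab_frame(n); print(n,*tins(n,im),sep="\n")
    m=mask(im,(105,130,50),(125,255,255)); 
    for k in cv2.findContours(m,cv2.RETR_EXTERNAL,cv2.CHAIN_APPROX_NONE)[0]:
        a=cv2.contourArea(k)
        if 60<a<1500:
            x,y,w,h=cv2.boundingRect(k); P=cv2.approxPolyDP(k,1.8,True)[:,0]
            print("blue",a,(x,y,w,h)); print(np.c_[P,np.round(ray(n,P,.03)*1000)].astype(int).tolist())
im=cv2.imread("pics/top0.png"); cv2.imwrite("pics/c1.png",cv2.resize(im[125:265,85:345],None,fx=3,fy=3,interpolation=cv2.INTER_CUBIC))
E
```

```text
top
([483.2, -209.1], [85.6, 86.4], np.float64(84.4))
([472.7, -17.2], [108.6, 110.5], np.float64(108.5))
([632.4, -200.1], [72.5, 73.4], np.float64(71.7))
([643.9, 59.0], [96.7, 99.3], np.float64(96.4))
blue 195.0 (115, 218, 34, 38)
[[141, 218, 457, 468], [135, 222, 441, 491], [118, 226, 424, 558], [115, 230, 409, 568], [119, 249, 335, 548], [123, 255, 312, 531], [141, 250, 332, 461], [148, 252, 324, 434], [143, 248, 339, 454], [124, 252, 323, 527], [121, 246, 346, 541], [118, 230, 409, 557], [137, 224, 433, 483]]
blue 185.5 (169, 187, 34, 41)
[[197, 187, 584, 251], [191, 191, 568, 274], [171, 193, 559, 354], [169, 196, 547, 361], [171, 220, 451, 349], [174, 227, 423, 336], [190, 225, 432, 273], [202, 227, 424, 226], [197, 223, 440, 246], [175, 225, 431, 333], [172, 196, 547, 349], [193, 193, 560, 266], [198, 189, 576, 246]]
blue 188.0 (95, 179, 36, 39)
[[105, 179, 613, 622], [101, 182, 600, 638], [95, 206, 503, 654], [99, 210, 487, 637], [113, 212, 480, 581], [121, 217, 460, 548], [119, 212, 480, 557], [100, 208, 495, 634], [98, 204, 511, 643], [105, 181, 605, 622], [123, 185, 589, 548], [130, 181, 606, 521], [119, 182, 601, 565]]
side
([482.7, -215.4], [85.1, 99.3], np.float64(90.2))
([473.0, -23.1], [109.0, 124.4], np.float64(114.7))
([951.0, 7.5], [91.9, 132.9], np.float64(96.2))
blue 350.5 (178, 161, 47, 27)
[[224, 168, 584, 251], [204, 161, 563, 354], [184, 171, 460, 350], [178, 177, 417, 331], [180, 181, 406, 302], [197, 187, 426, 221], [196, 182, 444, 251], [188, 178, 440, 297], [190, 174, 463, 315], [202, 167, 528, 322], [224, 173, 559, 222]]
```

View pics/c1.png

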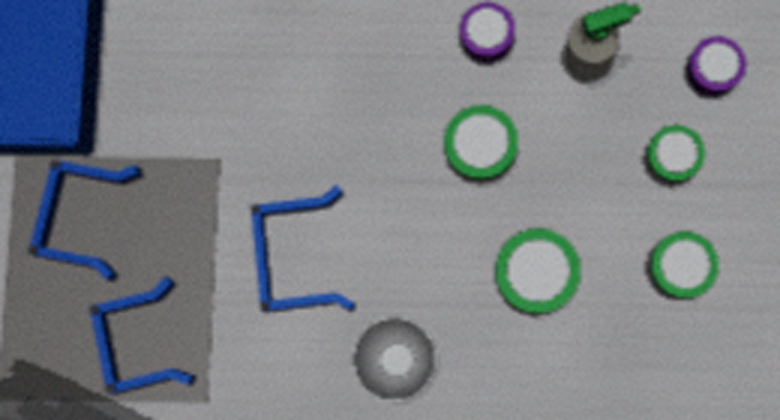

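The crop shows four green-lidded tins by size: 112 mm at crop (538,270), 100 mm at (481,142), 88 mm at (684,264) and 76 mm at (676,153). The set-up nest's back wall spans about 97 crop px, or 128 mm, so it looks like the 112 nest. I'll check that with the wrist camera and turn the tool so its x axis points along world +y.

```bash
python3 -m inch '{"linear":[[-0.048,-0.035,0],[-0.097,-0.07,0],[-0.146,-0.106,0],[-0.195,-0.142,0],[-0.243,-0.177,0]],"dr":[[0,0,9.3],[0,0,18.6],[0,0,27.9],[0,0,37.2],[0,0,46.5]],"gripper":[0.6,0.6,0.6,0.6,0.6]}'
python3 - <<'E'
from h import *
from scipy.spatial.transform import Rotation as R
s=manip.observe();r=R.from_quat(s["ee_rot"],scalar_first=True)
print(s["t"],s["position"],r.as_matrix().round(3).tolist());d=np.array([.49,.24,.303])-s["position"];print(r.inv().apply(d))
E=np.array(manip.camera_info("wrist")["extrinsics"]);print(E[:3,3],r.inv().apply(E[:3,3]-s["position"]),r.inv().apply(E[:3,2]))
E
```

```text
t: 0.82
position: [0.4326, 0.3453, 0.304]
ee_rot: [0.0, 0.588, 0.809, 0.0]
force: [1.2, 0.3, 0.6]
gripper_width: 0.602
grip_force: 0.0
0.825 [0.43258709 0.34525739 0.30400471] [[-0.309, 0.951, 0.0], [0.951, 0.309, 0.0], [0.0, 0.0, -1.0]]
[-0.11784414  0.0220938   0.00099592]
[0.41284791 0.40909327 0.37385726] [ 0.06681968  0.00095971 -0.06984442] [ 2.67463626e-01 -6.18975479e-04 -9.63567759e-01]
```

```bash
python3 -m inch '{"linear":[[-0.03,0.02,0],[-0.06,0.04,0],[-0.06,0.04,0]],"dr":[[0,0,9],[0,0,18],[0,0,18]],"gripper":[0.6,0.6,0.6]}'
python3 - <<'E'
from h import *
from scipy.spatial.transform import Rotation as R
c=manip.camera_info("wrist");im=manip.grab_frame("wrist");cv2.imwrite("pics/w1.png",im[...,::-1])
m=mask(im,(105,130,40),(125,255,255))
for k in cv2.findContours(m,cv2.RETR_EXTERNAL,cv2.CHAIN_APPROX_NONE)[0]:
    if cv2.contourArea(k)>500:
        P=cv2.approxPolyDP(k,3,True)[:,0]; print(np.c_[P,np.round(ray("wrist",P,.03,c)*1000),np.round(ray("wrist",P,0,c)*1000)].astype(int).tolist())
E
```

```text
t: 1.2
position: [0.4907, 0.3002, 0.3039]
ee_rot: [0.001, 0.707, 0.707, -0.0]
force: [-0.5, 0.7, -0.6]
gripper_width: 0.601
grip_force: 0.0
[[312, 133, 562, 354, 568, 353], [305, 135, 554, 352, 559, 350], [305, 126, 553, 362, 558, 362], [205, 140, 429, 345, 423, 344], [209, 148, 433, 336, 428, 333], [201, 150, 423, 333, 417, 330], [214, 211, 436, 252, 431, 242], [207, 228, 426, 227, 420, 215], [213, 231, 434, 223, 428, 210], [222, 213, 447, 249, 443, 239], [211, 150, 436, 333, 431, 330], [285, 137, 529, 349, 532, 348], [303, 137, 551, 349, 556, 348], [309, 201, 563, 266, 569, 257], [323, 216, 583, 245, 591, 234], [327, 213, 588, 249, 597, 239], [317, 197, 573, 271, 581, 263]]
[[101, 0, 322, 496, 307, 508], [116, 39, 333, 458, 319, 466], [111, 61, 324, 435, 310, 441], [121, 65, 335, 431, 322, 437], [126, 37, 345, 460, 332, 468], [113, 0, 335, 496, 322, 508]]
```

View pics/w1.png

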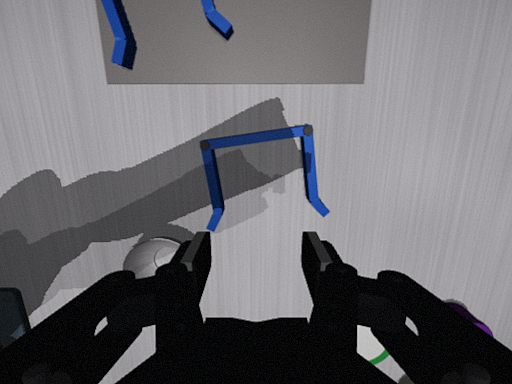

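The picture shows the nest's back-wall corners at (205,145) and (307,130) and its mouth toward the gripper. The bowl is at (155,255). The inner width comes to 116 mm, so this is nest_112. Home is about (0.501,0.286) and the push direction (-0.137,0.991). I'll use the open fingers as a cradle behind tin_112.

```bash
python3 -m inch '{"linear":[[-0.058,-0.009,0],[-0.116,-0.018,0],[-0.174,-0.027,0],[-0.232,-0.036,0],[-0.29,-0.045,0]],"dr":[[0,0,0],[0,0,0],[0,0,0],[0,0,0],[0,0,0]],"gripper":[0.6,0.6,0.6,0.6,0.6]}'; python3 -m inch '{"linear":[[-0.058,0,0],[-0.113,0,0],[-0.113,0,0.04],[-0.113,0,0.09],[-0.113,0,0.09]],"dr":[[0,0,9],[0,0,17.3],[0,0,17.3],[0,0,17.3],[0,0,17.3]],"gripper":[0.6,0.6,0.6,0.6,0.6]}'
python3 - <<'E'
from h import *
c=manip.camera_info("wrist");im=manip.grab_frame("wrist");cv2.imwrite("pics/w2.png",im[...,::-1]);print(*tins("wrist",im))
print(*tins("top",manip.grab_frame("top")),sep="\n")
E
```

```text
t: 1.88
position: [0.4445, 0.0121, 0.3041]
ee_rot: [-0.0, 0.704, 0.71, 0.0]
force: [2.0, -0.3, -0.3]
gripper_width: 0.602
grip_force: 0.0
t: 2.5
position: [0.4442, -0.0992, 0.2118]
ee_rot: [-0.002, 0.803, 0.596, -0.002]
force: [0.0, 0.1, 1.2]
gripper_width: 0.6
grip_force: 0.0
([459.8, -209.8], [25.7, 63.6], np.float64(35.3)) ([519.4, -192.4], [11.6, 40.9], np.float64(20.6)) ([640.0, -205.7], [75.1, 75.9], np.float64(70.4)) ([479.0, -21.2], [111.0, 111.2], np.float64(110.9))
([473.6, -15.1], [103.1, 110.9], np.float64(102.4))
([631.9, -200.3], [72.7, 74.2], np.float64(72.3))
([643.9, 59.0], [96.6, 99.3], np.float64(96.4))
```

View pics/w2.png

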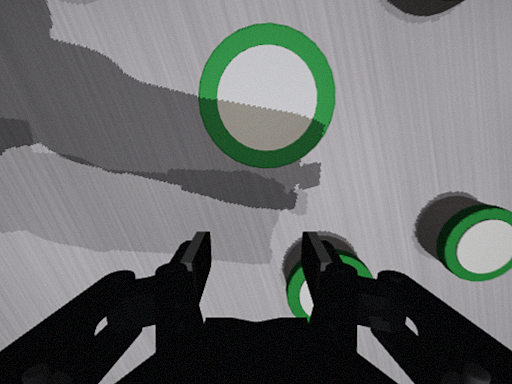

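The wrist view shows the big tin at (267,95), which fits as (0.479,-0.021) with a 111 mm diameter, so it is tin_112. The path ahead of it is clear. Next I'll shift 10 mm sideways and descend.

```bash
python3 -m inch '{"linear":[[0,0.01,0.04],[0,0.01,0.08],[0,0.01,0.115],[0,0.01,0.126],[0,0.01,0.126]],"dr":[[0,0,-2],[0,0,-2],[0,0,-2],[0,0,-2],[0,0,-2]],"gripper":[0.6,0.6,0.6,0.6,0.6]}'; python3 -m inch '{"linear":[[0.012,0,0],[0.024,0,0],[0.036,0,0],[0.048,0,0],[0.06,0,0]],"dr":[[0,0,0],[0,0,0],[0,0,0],[0,0,0],[0,0,0]],"gripper":[0.6,0.6,0.6,0.6,0.6]}'
python3 - <<'E'
from h import *
im=manip.grab_frame("wrist");cv2.imwrite("pics/w3.png",im[...,::-1]);print(*tins("wrist",im))
E
```

```text
t: 3.22
position: [0.4562, -0.1033, 0.0889]
ee_rot: [0.0, 0.793, 0.609, 0.001]
force: [-0.5, 0.5, -0.1]
gripper_width: 0.599
grip_force: 0.0
t: 3.85
position: [0.4713, -0.045, 0.0881]
ee_rot: [0.0, 0.793, 0.609, 0.0]
force: [-0.5, -4.1, 4.7]
gripper_width: 0.603
grip_force: 2.8
([488.4, 15.1], [109.4, 109.6], np.float64(107.9))
```

View pics/w3.png

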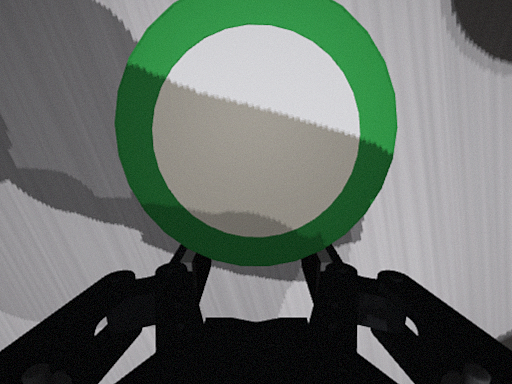

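The tin (lid centre at about (256,130)) is centred in the finger cradle and moving straight. I'll keep pushing.

```bash
python3 -m inch '{"linear":[[0.012,0,0],[0.024,0,0],[0.036,0,0],[0.048,0,0],[0.06,0,0]],"dr":[[0,0,0],[0,0,0],[0,0,0],[0,0,0],[0,0,0]],"gripper":[0.6,0.6,0.6,0.6,0.6]}';python3 -m inch '{"linear":[[0.012,0,0],[0.024,0,0],[0.036,0,0],[0.048,0,0],[0.06,0,0]],"dr":[[0,0,0],[0,0,0],[0,0,0],[0,0,0],[0,0,0]],"gripper":[0.6,0.6,0.6,0.6,0.6]}'; python3 -m inch '{"linear":[[-0.02,0,0],[-0.05,0,0],[-0.08,0,0],[-0.08,0,-0.04],[-0.08,0,-0.09]],"dr":[[0,0,0],[0,0,0],[0,0,0],[0,0,0],[0,0,0]],"gripper":[0.6,0.6,0.6,0.6,0.6]}'
cat >> h.py <<'E'
def nest(c,im):
    m=mask(im,(105,130,40),(125,255,255)); k=max(cv2.findContours(m,cv2.RETR_EXTERNAL,cv2.CHAIN_APPROX_NONE)[0],key=cv2.contourArea)
    P=cv2.approxPolyDP(k,3,True)[:,0]; return np.c_[P,np.round(ray("wrist",P,.03,c)*1000)].astype(int).tolist()
E
python3 - <<'E'
from h import *
c=manip.camera_info("wrist");im=manip.grab_frame("wrist");cv2.imwrite("pics/w4.png",im[...,::-1]);print(*tins("wrist",im));print(nest(c,im))
E
```

```text
t: 4.53
position: [0.4866, 0.0134, 0.0878]
ee_rot: [-0.0, 0.793, 0.609, -0.0]
force: [-0.7, -3.1, 1.1]
gripper_width: 0.597
grip_force: 1.4
t: 5.15
position: [0.5021, 0.0713, 0.0879]
ee_rot: [-0.0, 0.793, 0.609, -0.0]
force: [-0.4, -1.6, 1.1]
gripper_width: 0.598
grip_force: 1.2
t: 5.78
position: [0.481, -0.0066, 0.1784]
ee_rot: [-0.001, 0.794, 0.608, -0.001]
force: [1.0, 0.4, 0.0]
gripper_width: 0.604
grip_force: 0.0
([650.5, 52.5], [86.0, 100.5], np.float64(83.9)) ([522.7, 132.1], [111.9, 114.3], np.float64(79.9))Traceback (most recent call last):
  File "<stdin>", line 2, in <module>
  File "h.py", line 16, in nest
    m=mask(im,(105,130,40),(125,255,255)); k=max(cv2.findContours(m,cv2.RETR_EXTERNAL,cv2.CHAIN_APPROX_NONE)[0],key=cv2.contourArea)
                                             ~~~^^^^^^^^^^^^^^^^^^^^^^^^^^^^^^^^^^^^^^^^^^^^^^^^^^^^^^^^^^^^^^^^^^^^^^^^^^^^^^^^^^^^
ValueError: max() iterable argument is empty
```

View pics/w4.png

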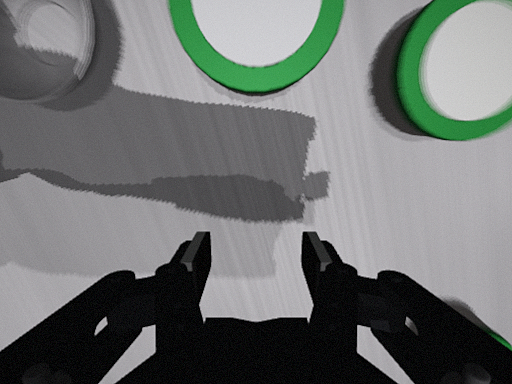

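The tin at (255,20) is near (0.52,0.132), the bowl at (40,45) is clear, and tin_100 at (470,60) is untouched. I'll raise, turn to the nest axis and measure the tin and nest together.

```bash
python3 -m inch '{"linear":[[0.02,0.01,-0.05],[0.06,0.02,-0.1],[0.081,0.025,-0.126],[0.081,0.025,-0.126],[0.081,0.025,-0.126]],"dr":[[0,0,-9],[0,0,-18],[0,0,-22.5],[0,0,-22.5],[0,0,-22.5]],"gripper":[0.6,0.6,0.6,0.6,0.6]}'
python3 - <<'E'
from h import *
c=manip.camera_info("wrist");im=manip.grab_frame("wrist");cv2.imwrite("pics/w5.png",im[...,::-1]);print(*tins("wrist",im));print(nest(c,im))
E
```

```text
t: 6.45
position: [0.5257, 0.065, 0.3032]
ee_rot: [-0.0, 0.66, 0.752, -0.001]
force: [-0.4, 0.2, -0.5]
gripper_width: 0.601
grip_force: 0.0
([647.6, 56.5], [98.0, 98.5], np.float64(97.9)) ([519.0, 130.8], [109.4, 110.0], np.float64(108.4))
[[206, 0, 447, 253], [196, 0, 436, 251], [185, 22, 425, 228], [191, 30, 432, 221], [206, 8, 447, 245]]
```

View pics/w5.png

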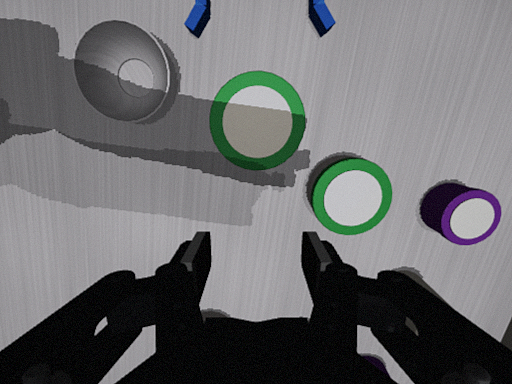

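Tin_112 is at (257,120), i.e. (0.519,0.131). The nest flare ends are at (197,15) and (321,15), so their middle column, 259, lines up with the tin. I'll descend behind it and push along the nest axis.

```bash
python3 -m inch '{"linear":[[-0.016,0.004,0.055],[-0.016,0.004,0.11],[-0.016,0.004,0.165],[-0.016,0.004,0.215],[-0.016,0.004,0.215]],"dr":[[0,0,0],[0,0,0],[0,0,0],[0,0,0],[0,0,0]],"gripper":[0.6,0.6,0.6,0.6,0.6]}';python3 -m inch '{"linear":[[0.012,0,0],[0.024,0,0],[0.036,0,0],[0.048,0,0],[0.06,0,0]],"dr":[[0,0,0],[0,0,0],[0,0,0],[0,0,0],[0,0,0]],"gripper":[0.6,0.6,0.6,0.6,0.6]}'; python3 -m inch '{"linear":[[0.012,0,0],[0.024,0,0],[0.036,0,0],[0.048,0,0],[0.06,0,0]],"dr":[[0,0,0],[0,0,0],[0,0,0],[0,0,0],[0,0,0]],"gripper":[0.6,0.6,0.6,0.6,0.6]}'
python3 - <<'E'
from h import *
c=manip.camera_info("wrist");im=manip.grab_frame("wrist");cv2.imwrite("pics/w6.png",im[...,::-1]);print(*tins("wrist",im));print(nest(c,im))
E
```

```text
t: 7.12
position: [0.5296, 0.0485, 0.0856]
ee_rot: [-0.003, 0.66, 0.751, -0.003]
force: [-0.3, -0.8, 1.2]
gripper_width: 0.599
grip_force: 0.0
t: 7.75
position: [0.525, 0.1096, 0.0896]
ee_rot: [0.001, 0.659, 0.752, 0.0]
force: [0.5, -4.6, 5.2]
gripper_width: 0.601
grip_force: 2.9
t: 8.38
position: [0.5166, 0.1693, 0.0888]
ee_rot: [-0.0, 0.659, 0.752, -0.0]
force: [0.7, -5.3, 5.8]
gripper_width: 0.6
grip_force: 2.9
([509.3, 231.2], [109.7, 109.8], np.float64(108.2))
[[82, 0, 432, 275], [92, 70, 435, 248], [71, 115, 425, 228], [91, 128, 434, 223], [115, 127, 445, 225], [112, 116, 443, 230], [121, 75, 447, 248], [111, 0, 443, 276]]
```

View pics/w6.png

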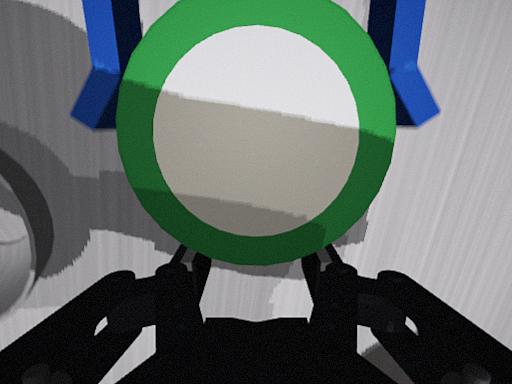

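The tin (256,130) is entering centrally between the flares, whose outer ends are at (71,115) and (440,110). About 55 mm remain.

```bash
python3 -m inch '{"linear":[[0.009,0,0],[0.018,0,0],[0.027,0,0],[0.036,0,0],[0.045,0,0]],"dr":[[0,0,0],[0,0,0],[0,0,0],[0,0,0],[0,0,0]],"gripper":[0.6,0.6,0.6,0.6,0.6]}'; python3 -m inch '{"linear":[[0.003,0,0],[0.006,0,0],[0.006,0,0]],"dr":[[0,0,0],[0,0,0],[0,0,0]],"gripper":[0.6,0.6,0.6]}'; python3 -m inch '{"linear":[[0.002,0,0],[0.004,0,0]],"dr":[[0,0,0],[0,0,0]],"gripper":[0.6,0.6]}'
python3 - <<'E'
from h import *
c=manip.camera_info("wrist");im=manip.grab_frame("wrist");print(*tins("wrist",im))
E
```

```text
t: 9.05
position: [0.5107, 0.214, 0.0888]
ee_rot: [-0.0, 0.659, 0.752, -0.0]
force: [0.2, -2.1, -1.2]
gripper_width: 0.601
grip_force: 0.7
t: 9.43
position: [0.5101, 0.2193, 0.0889]
ee_rot: [-0.0, 0.659, 0.752, 0.0]
force: [0.8, 0.3, 0.2]
gripper_width: 0.602
grip_force: 0.0
t: 9.68
position: [0.5097, 0.2228, 0.089]
ee_rot: [0.0, 0.66, 0.752, -0.0]
force: [0.0, -1.5, -0.7]
gripper_width: 0.6
grip_force: 1.0
([502.9, 283.0], [109.8, 109.9], np.float64(108.2))
```

Not yet against the back wall; I'll push on in small steps until the force rises.

```bash
python3 -m inch '{"linear":[[0.002,0,0],[0.003,0,0],[0.003,0,0]],"dr":[[0,0,0],[0,0,0],[0,0,0]],"gripper":[0.6,0.6,0.6]}'; python3 -m inch '{"linear":[[0.002,0,0],[0.003,0,0],[0.003,0,0]],"dr":[[0,0,0],[0,0,0],[0,0,0]],"gripper":[0.6,0.6,0.6]}'
python3 - <<'E'
from h import *
c=manip.camera_info("wrist");im=manip.grab_frame("wrist");print(*tins("wrist",im))
E
```

```text
t: 10.1
position: [0.5092, 0.2262, 0.0889]
ee_rot: [0.0, 0.659, 0.752, 0.0]
force: [0.4, -1.1, 0.4]
gripper_width: 0.597
grip_force: 0.8
t: 10.48
position: [0.5091, 0.2273, 0.0889]
ee_rot: [0.001, 0.66, 0.751, -0.001]
force: [1.7, -8.0, 2.0]
gripper_width: 0.602
grip_force: 3.6
([502.3, 286.8], [109.7, 110.0], np.float64(108.3))
```

```bash
python3 -m inch '{"linear":[[0.002,0,0],[0.003,0,0]],"dr":[[0,0,0],[0,0,0]],"gripper":[0.6,0.6]}'; python3 -m inch '{"linear":[[-0.01,0,0],[-0.03,0,0],[-0.06,0,0],[-0.06,0,-0.05],[-0.06,0,-0.1]],"dr":[[0,0,0],[0,0,0],[0,0,0],[0,0,0],[0,0,0]],"gripper":[0.6,0.6,0.6,0.6,0.6]}';python3 -m inch '{"linear":[[0.02,0,-0.05],[0.04,0,-0.11],[0.06,0,-0.115],[0.06,0,-0.115]],"dr":[[0,0,0],[0,0,0],[0,0,0],[0,0,0]],"gripper":[0.6,0.6,0.6,0.6]}'
python3 - <<'E'
from h import *
c=manip.camera_info("wrist");im=manip.grab_frame("wrist");cv2.imwrite("pics/w7.png",im[...,::-1]);print(*tins("wrist",im));print(nest(c,im))
E
```

```text
t: 10.78
position: [0.509, 0.2277, 0.089]
ee_rot: [0.002, 0.661, 0.751, -0.002]
force: [2.8, -18.5, 3.8]
gripper_width: 0.601
grip_force: 8.1
t: 11.4
position: [0.516, 0.1725, 0.1898]
ee_rot: [-0.001, 0.66, 0.752, -0.0]
force: [1.6, 0.9, -0.6]
gripper_width: 0.602
grip_force: 0.0
t: 11.9
position: [0.5077, 0.2343, 0.3036]
ee_rot: [-0.001, 0.658, 0.753, 0.0]
force: [-0.6, -0.1, -0.5]
gripper_width: 0.596
grip_force: 0.0
([605.7, 55.5], [14.5, 44.6], np.float64(22.9)) ([502.1, 284.8], [108.0, 109.9], np.float64(107.8))
[[196, 86, 424, 333], [200, 159, 435, 247], [191, 172, 425, 229], [194, 176, 429, 224], [200, 175, 437, 226], [209, 160, 447, 247], [206, 88, 436, 332], [252, 84, 489, 344], [305, 88, 552, 348], [301, 158, 563, 265], [313, 177, 582, 243], [320, 173, 590, 250], [310, 158, 574, 267], [314, 85, 562, 353], [307, 86, 554, 351], [306, 77, 551, 360], [203, 77, 431, 344], [205, 84, 434, 336]]
```

View pics/w7.png

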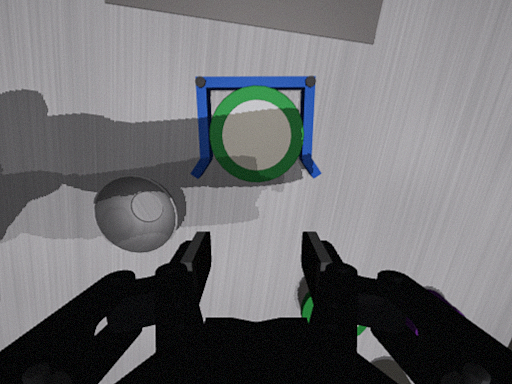

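The tin sits centred in the nest at (256,133), touching the back wall. The push force rose to 18 N with no further motion, which confirms it is home, and the arm is clear of everything.

```bash
python3 -c "
from station import manip
print(manip.job_done())"
```

```text
the job is handed in; nothing more can be done
None
```

I slid the 112 mm tin into the set-up nest (nest_112) until it stopped against the back wall, backed the arm clear, and handed the job in at about 12 s; no verdict was returned.

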